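# Hang the rinsed beakers on the draining pegs

### The job

The two rinsed metal beakers are standing mouth-down on the rubber mat, where they cannot drain. Hang each mouth-down on the leaning pegs of the draining rack, the tall beaker on the long peg and the short beaker on the short peg, each fully home with the peg's tip against the inside of its closed end, and leave them hanging there at rest. Leave the paste jar, the brush and the roller where they are.

Things in the scene. Friction and masses are not known exactly. Their poses are not given: they have to be found in the camera images.
- tall_beaker: Tall plain metal beaker, straight-sided, 58 mm outside diameter, 125 mm high, wall 3 mm (52 mm inside), closed end 5 mm thick, so 120 mm deep; about 0.16 kg. It starts mouth-down on the mat. Origin at the centre of its open mouth (the rim plane); z runs along its axis from the mouth to the closed end, so z points up at the start.
- short_beaker: Short plain metal beaker, same 58 mm diameter and 3 mm wall (52 mm inside), 80 mm high, closed end 5 mm, so 75 mm deep; about 0.11 kg. It starts mouth-down on the mat. Origin at the centre of its open mouth; z from the mouth to the closed end, up at the start.
- tall_beaker_floor (a point): Centre of the inside of the tall beaker's closed end, 120 mm from the mouth along its z; axes as the beaker's.
- short_beaker_floor (a point): Centre of the inside of the short beaker's closed end, 75 mm from the mouth along its z; axes as the beaker's.
- long_peg_tip (a point): End of the long draining peg: a fixed wooden dowel, 28 mm diameter with a hemispherical end, 165 mm from its root on the rack's rail to this point, leaning 22 degrees from vertical towards the rack's front. This point's z axis runs along the peg, outwards and up; its y axis is level, along the rack's rail. The two pegs are parallel, 140 mm apart along y; which one is at which end varies.
- short_peg_tip (a point): End of the short draining peg: as the long one, but 105 mm long. z along the peg, outwards and up; y level, along the rail.
- rack: Draining rack, fixed: a shallow steel drip tray, 200 (x) by 280 (y) by 14 mm high, with a dark wooden rail 50 mm wide along y, its centre line 45 mm behind the tray's centre, top 24 mm above the table, from which both pegs rise. Origin at the centre of its underside on the table; its front, to which the pegs lean, is -x. It stands left or right of the robot's middle, turned a little.
- mat: Black rubber mat, fixed, 190 (x) by 250 (y) by 4 mm; origin at the centre of its underside. It lies on the other side from the rack. The beakers stand on it, centres 110 to 170 mm apart, their order varying.
- paste_jar: Bystander: white lidded jar, 68 mm diameter, 85 mm high, standing beyond the work; origin at the centre of its underside.
- brush: Bystander: flat brush with a wooden handle, about 200 mm long, lying between the robot and the work, origin at the centre of its underside, length along its x.
- roller: Bystander: small hand roller, 210 mm long, 32 mm thick, lying between the robot and the work, origin under its middle, length along its x.
Mind the look-alikes: they are no part of the job. Leave any green or turquoise look-alike of the short_beaker alone. What is shaped like the tall_beaker but orange or pink is not meant.

How it is judged:
By the outcome, as a careful person would: the job done as asked, in the order asked, and still so for the second after the job is handed in, with the robot touching nothing.
It also fails if it takes over 67 s, if anything falls off the work surface, if the arm or the gripper's body presses on something with over 40 N, if the wrist force passes 120 N, or if a joint passes its speed limit or range.

### The arm

A 7-joint arm with a two-finger parallel gripper is mounted at the origin on the work surface. World frame = base frame: x ahead of the robot, y to its left, z up, the work surface at z = 0. Lengths are in m, angles in rad, forces in N, time in s.
With the tool pointing down it reaches from about 0.425 to 0.875 m from the base axis. Payload 4.7 kg.
Tool frame: the origin (TCP) lies on the mounting face of the last link; the fingertips stand 173 mm ahead of it and the grasp point (between the pads) lies robot.pinch_z ahead of it (robot.pinch_z is the distance from the TCP to the grasp point, in m); z points along the fingers, y is the line along which they close (so a half turn about z gives the same grasp; the last joint's range is limited). The gripper opens to 85 mm and grips with 20 to 120 N. Pads are 22 mm wide; open, the fingers measure 114 mm over their backs; the gripper's body (76 mm by 85 mm) begins 54 mm behind the grasp point. The pads swing forward as they close: fully open they stand 13 mm farther back than shut.
Start: joints at [1.275, 0.321, -0.07, 1.45, 0.023, 1.371, -0.057], TCP at [0.198, -0.619, 0.405] pointing down, gripper open.
Joint ranges: [-2.86, 2.86], [-0.3, 2.09], [-1.38, 1.24], [0.06, 2.45], [-1.56, 4.7], [0.09, 2.05], [-2.69, 2.69]. Speed limits (rad/s): [2.57, 2.57, 3.14, 3.14, 3.14, 3.14, 3.14].

### API

Orientations are given as a 3x3 rotation matrix whose columns are the frame's x, y, z axes.
In Python, from plant import robot gives the robot as it stands.
- The arm moves only by the tool carry_out, never from a script. Its argument "increments" is a list of rows, each a list of 3 entries, a list of its own where there are three numbers: the shift along the tool's x, y, z scaled (see below), then the turn about the tool's z scaled (see below), then the opening, from -1 (shut) to 1 (fully open). In form: [[[x, y, z], spin, fingers], ...]. A call has 1 to 12 rows; each row shifts and turns the commanded pose from where the row before left it, along the tool's axes as they then stand; what a row does not reach is not made up. The controller multiplies each number of a shift by 0.15 m and each number of a turn by 60 degrees. A row lasts 1/10 s, in which the tool goes at most 50 mm and 8.59 degrees, less where a joint would pass 70% of its speed; a pose out of reach is approached as far as the arm can. A call with a number of a shift or a turn outside -1 to 1 is refused whole. A call with a gripper value outside its range is refused whole. The fingers move at their own pace and stop on an object; "squeeze" is the grip in N (left out, the last holds). Time passes only in rows, so rows that do not move let the fingers close. It gives the time, the measured TCP pose, the force, the opening and the grip force at its end, in the units of the state.
- robot.state(): the state, without advancing time (a new reading comes with each control period).
- robot.snapshot(name): name is "scene" or "top" or "wrist"; returns the picture (480x640x3 uint8, red, green, blue); there is no depth.
- robot.calibration(name): a dict with "camera_matrix" (3x3 intrinsics, pixels), "k1" (the pictures are not rectified: a ray, as slopes to the right and down, at radius r is drawn at 1 + k1 r^2 times it, then the intrinsics apply), "camera_from_world" (4x4, takes a point from world to camera coordinates); the wrist camera has in their place "hand_eye" (4x4, takes a point from camera to tool coordinates, whose origin is the TCP and whose axes are the flange's). Camera axes: x right, y down, z forward; pixel columns grow to the right and rows downward; lengths in m; the calibration is good to about 2 mm. A picture is of the moment at which its call begins: read the wrist's pose just before it. calibration takes no time and is no camera call.
- robot.hand_in(): hands the job in; it is judged then, once.
The state is a dict: "time_s": time; "joints": joint angles; "joint_vel": joint speeds; "effort": joint torques, N m; "position": TCP position; "tool_rot": TCP orientation; "contact_force": force on the tool from outside, world axes, zero at the start; "torque": the same for the moment, N m; "width": opening from 0.0 (shut) to 1.0 (fully open); "grasp_force": force on a finger pad.
Only numpy, scipy, OpenCV 4.12 (cv2) and the standard library are available. Lean on these libraries where they do the work, as an engineer would, in place of code of your own. Each camera call takes 0.05 s, during which the arm holds its last target. There are 200 camera calls.

## Working session

There is one attempt and no reset: what is moved stays moved. The work goes in short steps, Python scripts to look and compute and a tool call to move; the robot and the scene stay as the last step left them, time stands still between calls to the robot, and variables do not carry over. Pictures are saved under pics/ and viewed, at most 10 in all, crops included, and the job is handed in when it is done.

Besides the shell and the picture viewer there is one more tool, called as a command line: name --argument value ..., lists and objects as JSON in quotes. carry_out: Moves the arm, as the interface text tells. Shifts and turns lie within -1 to 1; 1 stands for 0.15 m of shift or 60 degrees of turn. Its arguments: {"type":"object","properties":{"increments":{"type":"array","items":{"type":"array"}},"squeeze":{"type":"number"}},"required":["increments"]}

```bash
ls; mkdir -p pics
python3 - <<'E'
from plant import robot
import cv2,numpy as np
np.set_printoptions(precision=4,suppress=True)
print(robot.pinch_z, robot.state())
for n in ("scene","top"):
    im=robot.snapshot(n); cv2.imwrite(f"pics/{n}0.png",im[:,:,::-1]); print(n,robot.calibration(n))
print(robot.calibration("wrist"))
E
```

```text
pics
0.1547 {'time_s': 0.0, 'joints': array([ 1.2751,  0.3218, -0.0701,  1.4517,  0.0226,  1.3708, -0.0569]), 'joint_vel': array([ 0.0008, -0.0015, -0.003 ,  0.0005,  0.0005,  0.0001,  0.0007]), 'effort': array([ -0.0003, -49.3581,  -0.3826, -31.4329,   0.0129,   0.0114,
         0.    ]), 'position': array([ 0.1981, -0.6189,  0.4036]), 'tool_rot': array([[ 0.9524,  0.3049, -0.0007],
       [ 0.3049, -0.9524,  0.0018],
       [-0.0001, -0.0019, -1.    ]]), 'contact_force': array([ 0.3935, -0.4354,  0.5651]), 'torque': array([-0.0335,  0.0313, -0.0201]), 'grasp_force': 0.0, 'width': 0.9960217369449483}
scene {'camera_matrix': array([[505.0708,   0.    , 320.5249],
       [  0.    , 505.0708, 231.3311],
       [  0.    ,   0.    ,   1.    ]]), 'k1': -0.13256923705010784, 'camera_from_world': array([[ 0.7857,  0.6181, -0.0243, -0.4661],
       [ 0.3284, -0.45  , -0.8305, -0.0657],
       [-0.5243,  0.6445, -0.5565,  1.4085],
       [ 0.    ,  0.    ,  0.    ,  1.    ]])}
top {'camera_matrix': array([[468.975 ,   0.    , 314.3694],
       [  0.    , 468.975 , 235.3457],
       [  0.    ,   0.    ,   1.    ]]), 'k1': 0.015079926944059139, 'camera_from_world': array([[ 0.0038, -1.    ,  0.0059,  0.042 ],
       [-0.9728, -0.005 , -0.2316,  0.6116],
       [ 0.2316, -0.0048, -0.9728,  0.8968],
       [ 0.    ,  0.    ,  0.    ,  1.    ]])}
{'camera_matrix': array([[422.0117,   0.    , 317.966 ],
       [  0.    , 422.0117, 239.9761],
       [  0.    ,   0.    ,   1.    ]]), 'k1': -0.04968279708642571, 'hand_eye': array([[ 0.0003, -0.9603, -0.279 ,  0.0705],
       [ 1.    ,  0.0004, -0.0002, -0.0004],
       [ 0.0003, -0.279 ,  0.9603,  0.0309],
       [ 0.    ,  0.    ,  0.    ,  1.    ]])}
```

View pics/scene0.png

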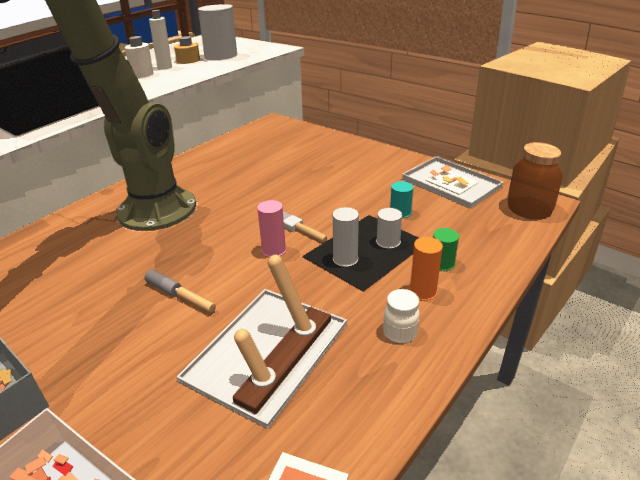

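View pics/top0.png

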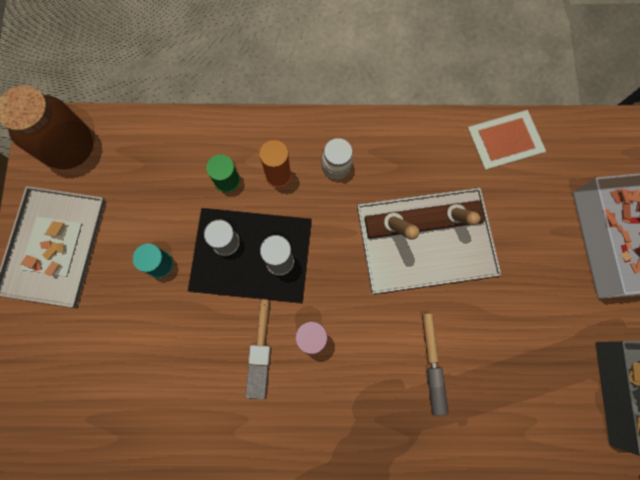

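Candidates for the tall beaker are the metal one at top (277,252) / scene (345,236), the pink one at top (312,338) and the orange one at top (275,158). For the short beaker they are the metal one at top (220,236) / scene (389,228), the green one at top (222,170) and the turquoise one at top (150,260). I choose the two metal ones on the mat. The long peg is the left one in the top view, with its tip near (412,232). The short peg's tip is near (472,217).

```bash
cat > h.py <<'E'
from plant import robot
import cv2,numpy as np
from scipy.optimize import least_squares
np.set_printoptions(precision=4,suppress=True)
C=np.cos(np.radians(22));S=np.sin(np.radians(22))
def proj(cal,P,T=None):
    T=cal["camera_from_world"] if T is None else T
    q=np.atleast_2d(P)@T[:3,:3].T+T[:3,3]; s=q[:,:2]/q[:,2:]
    s=s*(1+cal["k1"]*(s**2).sum(1,keepdims=True)); K=cal["camera_matrix"]
    return s*[K[0,0],K[1,1]]+K[:2,2]
def atz(cal,px,z):
    return least_squares(lambda v:(proj(cal,[v[0],v[1],z])-px).ravel(),[0.6,0]).x
def rackpt(r,p): # r=x,y,yaw ; p rack coords
    c,s=np.cos(r[2]),np.sin(r[2]); p=np.atleast_2d(p)
    return np.c_[r[0]+c*p[:,0]-s*p[:,1], r[1]+s*p[:,0]+c*p[:,1], p[:,2]]
def circ(c,d,r=.029): # centre, axis
    d=np.array(d)/np.linalg.norm(d);u=np.cross(d,[0.3,1,.1]);u/=np.linalg.norm(u);v=np.cross(d,u)
    t=np.linspace(0,2*np.pi,60)[:,None]; return np.array(c)+r*(np.cos(t)*u+np.sin(t)*v)
def poly(im,pts,col,k,off): cv2.polylines(im,[np.int32((pts-off)*k)],True,col,1)
E
cat > fit.py <<'E'
from h import *
cal={n:robot.calibration(n) for n in("top","scene")}
im={n:cv2.imread(f"pics/{n}0.png") for n in cal}
cr=np.array([[.1,.14,.014],[.1,-.14,.014],[-.1,-.14,.014],[-.1,.14,.014]])
pt=np.array([[358,206],[482,189],[499,275],[372,291]])
ps=np.array([[346,323],[266,417],[180,376],[266,292]])
f=lambda r:np.r_[(proj(cal["top"],rackpt(r,cr))-pt).ravel(),(proj(cal["scene"],rackpt(r,cr))-ps).ravel()]
s=least_squares(f,[.6,-.2,0]);r=s.x;print("rack",r,s.fun.round(1))
T=[least_squares(lambda v:np.r_[(proj(cal["top"],[v[0],v[1],z])-a).ravel(),(proj(cal["scene"],[v[0],v[1],z])-b).ravel()],[.6,.1]) for z,a,b in((.129,(276,249),(345.5,215)),(.084,(219,234),(390,215)))]
for t in T: print("beaker",t.x,t.fun)
np.save("est.npy",np.r_[r,T[0].x,T[1].x])
pegs=[]
for L,y in((.165,.07),(.105,-.07)):
    b=np.array([.045,y,.024]);d=np.array([-S,0,C]);pegs.append(rackpt(r,[b,b+L*d]))
print("pegs",pegs)
for n,(x0,y0,x1,y1) in {"top":(180,170,510,310),"scene":(170,190,430,430)}.items():
    k=2.4 if n=="top" else 2.4
    o=np.array([x0,y0]);I=cv2.resize(im[n][y0:y1,x0:x1],None,fx=k,fy=k,interpolation=cv2.INTER_CUBIC)
    poly(I,proj(cal[n],rackpt(r,cr)),(0,255,0),k,o)
    for p in pegs: poly(I,proj(cal[n],p),(255,0,0),k,o)
    for t,h in zip(T,(.125,.08)):
        for z in(.004,.004+h): poly(I,proj(cal[n],circ([*t.x,z],[0,0,1])),(0,0,255),k,o)
    cv2.imwrite(f"pics/{n}_fit.png",I)
E
python3 fit.py
```

```text
rack [ 0.6195 -0.2015  0.1343] [-1.4 -3.1 -2.1 -1.4  0.6  0.2 -1.2  1.   1.1 -4.  -0.3  6.1 -4.5 -1.1
 -0.7 -4.4]
beaker [0.5719 0.1187] [ 0.0504 -0.8197 -0.713  -1.1034]
beaker [0.6131 0.2393] [-0.1243 -1.3834 -1.3483 -1.3092]
pegs [array([[ 0.6547, -0.1261,  0.024 ],
       [ 0.5935, -0.1344,  0.177 ]]), array([[ 0.6735, -0.2649,  0.024 ],
       [ 0.6345, -0.2701,  0.1214]])]
```

View pics/top_fit.png

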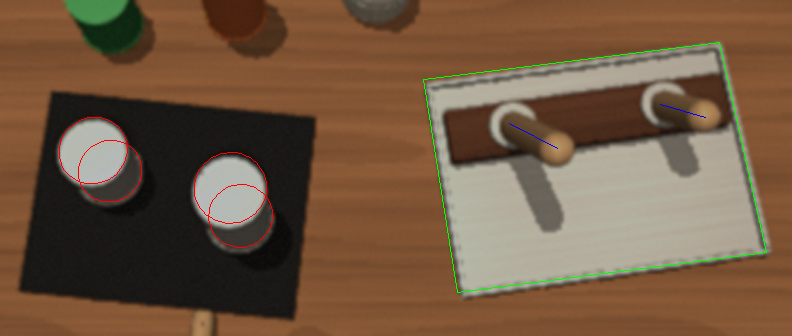

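View pics/scene_fit.png

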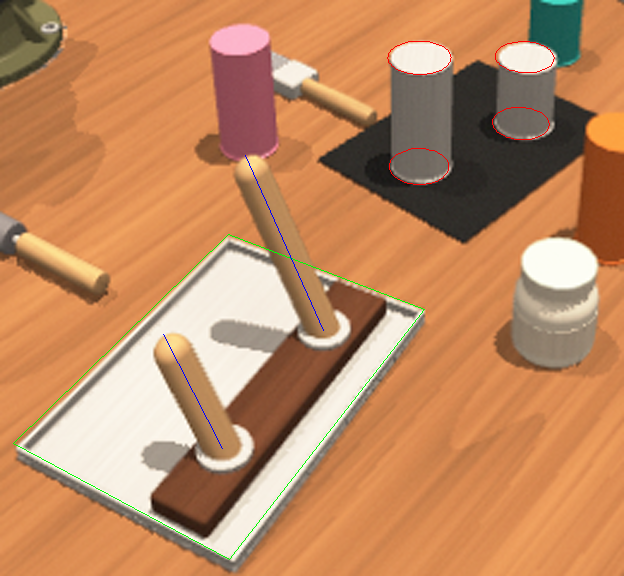

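The fit overlays match the metal beakers, tray and pegs in both crops to about 1–2 px. The crops also confirm the choice: both beakers are plain grey metal. The tall one is at crop (230,188), the short one at (93,150), and the long peg is the left one with its tip at (557,148). Next I align the tool with the rail.

carry_out --increments '[[[0,0,0],0.084,1],[[0,0,0],0.084,1],[[0,0,0],0,1]]' --squeeze 25

```text
time_s: 0.4
position: [0.1981, -0.619, 0.4042]
tool_rot: [[0.991, 0.133, -0.0], [0.133, -0.991, 0.001], [-0.0, -0.001, -1.0]]
contact_force: [0.0, 0.3, -0.1]
width: 1.002
grasp_force: 0.0
```

```bash
cat > go.py <<'E'
import sys; from h import *
# usage: go.py x y z  -> shift in tool axes, in units of 0.15 m
s=robot.state();R=s["tool_rot"];print("t",s["time_s"],"pos",s["position"],"yaw",np.degrees(np.arctan2(R[1,0],R[0,0])),"F",s["contact_force"],"w",s["width"],"g",s["grasp_force"])
if len(sys.argv)>3: print("need",R.T@(np.array(list(map(float,sys.argv[1:4])))-s["position"])/.15)
E
python3 go.py .5719 .1187 .39
```

```text
t 0.4 pos [ 0.1981 -0.619   0.4042] yaw 7.655706576807581 F [ 0.0368  0.2792 -0.0503] w 1.002207601019055 g 0.0
need [ 3.125  -4.5418  0.0976]
```

carry_out --increments '[[[0.15,-0.2,0],0,1],[[0.15,-0.2,0],0,1],[[0.15,-0.2,0],0,1],[[0.15,-0.2,0],0,1],[[0.15,-0.2,0],0,1],[[0.15,-0.2,0],0,1],[[0.15,-0.2,0],0,1],[[0.15,-0.2,0],0,1],[[0.15,-0.2,0],0,1],[[0.15,-0.2,0],0,1],[[0.15,-0.2,0],0,1],[[0.15,-0.2,0],0,1]]'

```text
time_s: 1.6
position: [0.4181, -0.2247, 0.4047]
tool_rot: [[0.991, 0.136, -0.0], [0.136, -0.991, -0.0], [-0.0, 0.0, -1.0]]
contact_force: [0.7, 0.4, 0.6]
width: 0.997
grasp_force: 0.0
```

```bash
python3 go.py .5719 .1187 .39
```

```text
t 1.6 pos [ 0.4181 -0.2247  0.4047] yaw 7.80450572681367 F [0.6732 0.3923 0.6248] w 0.9973311365663743 g 0.0
need [ 1.3269 -2.129   0.0968]
```

carry_out --increments '[[[0.13,-0.21,0.01],0,1],[[0.13,-0.21,0.01],0,1],[[0.13,-0.21,0.01],0,1],[[0.13,-0.21,0.01],0,1],[[0.13,-0.21,0.01],0,1],[[0.13,-0.21,0.01],0,1],[[0.13,-0.21,0.01],0,1],[[0.13,-0.21,0.01],0,1],[[0.13,-0.21,0.01],0,1],[[0.13,-0.21,0.01],0,1],[[0.027,-0.029,0],0,1],[[0,0,0],0,1]]'

```text
time_s: 2.8
position: [0.5723, 0.118, 0.3892]
tool_rot: [[0.99, 0.138, -0.001], [0.138, -0.99, 0.001], [-0.001, -0.001, -1.0]]
contact_force: [0.4, 0.5, -0.5]
width: 1.002
grasp_force: 0.0
```

```bash
python3 go.py .5719 .1187 .25
python3 - <<'E'
from h import *
s=robot.state();im=robot.snapshot("wrist");cal=robot.calibration("wrist")
Tw=np.eye(4);Tw[:3,:3]=s["tool_rot"];Tw[:3,3]=s["position"]
T=np.linalg.inv(Tw@cal["hand_eye"]);I=im[:,:,::-1].copy()
e=np.load("est.npy")
for c,h in((e[3:5],.125),(e[5:7],.08)):
    for z in(.004,.004+h): poly(I,proj(cal,circ([*c,z],[0,0,1]),T),(0,0,255),1,np.zeros(2))
cv2.imwrite("pics/w1.png",I)
E
```

```text
t 2.8 pos [0.5723 0.118  0.3892] yaw 7.918544738143249 F [ 0.3701  0.5026 -0.5243] w 1.002181247408755 g 0.0
need [-0.0011 -0.0041  0.928 ]
```

View pics/w1.png

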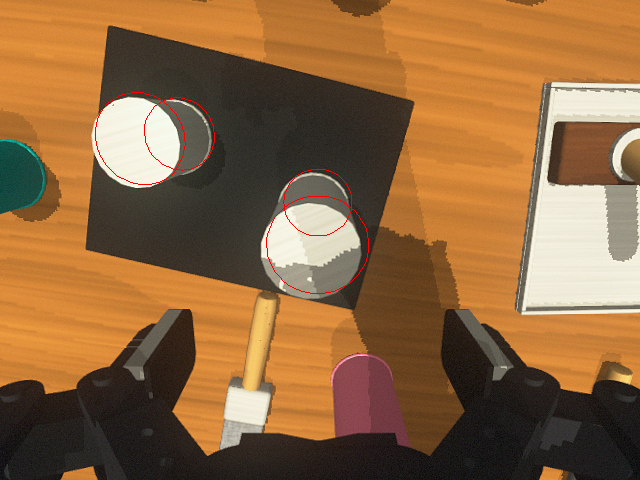

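The wrist view shows the tall beaker's top at (311,250), against a predicted (318,246). The short one's is at (137,142), against (141,139). That is an offset of 2–4 mm, so I correct halfway and descend.

carry_out --increments '[[[-0.01,-0.02,0.08],0,1],[[0,0,0.15],0,1],[[0,0,0.15],0,1],[[0,0,0.15],0,1],[[0,0,0.15],0,1],[[0,0,0.15],0,1],[[0,0,0.1],0,1],[[0,0,0],0,-1],[[0,0,0],0,-1],[[0,0,0],0,-1],[[0,0,0],0,-1],[[0,0,0],0,-1]]' --squeeze 25

```text
time_s: 4.05
position: [0.5706, 0.1195, 0.2507]
tool_rot: [[0.991, 0.133, 0.001], [0.133, -0.991, -0.0], [0.001, 0.0, -1.0]]
contact_force: [-0.2, -0.1, -1.0]
width: 0.682
grasp_force: 27.4
```

```bash
python3 go.py .5935 -.1344 .45
```

```text
t 4.05 pos [0.5706 0.1195 0.2507] yaw 7.668282353455715 F [-0.2035 -0.075  -1.045 ] w 0.6817121167350629 g 27.410878837108612
need [-0.0733  1.6987 -1.3278]
```

carry_out --increments '[[[0,0,-0.2],0,-1],[[0,0,-0.2],0,-1],[[0,0,-0.25],0,-1],[[0,0,-0.25],0,-1],[[0,0,-0.25],0,-1],[[0,0,-0.18],0,-1],[[0,0.2,0],0,-1],[[0,0.2,0],0,-1],[[0,0.2,0],0,-1],[[0,0.2,0],0,-1],[[0,0.2,0],0,-1],[[0,0.2,0],0,-1]]'

```text
time_s: 5.25
position: [0.5944, -0.0599, 0.45]
tool_rot: [[0.991, 0.134, 0.0], [0.134, -0.991, -0.001], [0.0, 0.001, -1.0]]
contact_force: [0.4, 0.2, -1.8]
width: 0.682
grasp_force: 27.9
```

carry_out --increments '[[[0,0.2,0],0,-1],[[0,0.2,0],0,-1],[[0,0.1,0],0,-1],[[0,0,0],0,-1],[[0,0,0],0,-1]]'

```text
time_s: 5.75
position: [0.6045, -0.1316, 0.4497]
tool_rot: [[0.991, 0.135, -0.0], [0.135, -0.991, 0.002], [0.0, -0.002, -1.0]]
contact_force: [0.1, 0.1, -1.2]
width: 0.686
grasp_force: 27.9
```

```bash
python3 go.py .5935 -.1344 .394
cat > look.py <<'E'
import sys; from h import *
I=robot.snapshot("scene")[:,:,::-1].copy()[130:420,170:430]
J=robot.snapshot("top")[:,:,::-1].copy()[150:310,340:510]
I=cv2.resize(I,None,fx=1.9,fy=1.9,interpolation=cv2.INTER_CUBIC);J=cv2.resize(J,None,fx=1.7,fy=1.7,interpolation=cv2.INTER_CUBIC)
H=np.zeros((551,800,3),np.uint8);H[:I.shape[0],:I.shape[1]]=I;H[:J.shape[0],500:500+J.shape[1]]=J
cv2.imwrite(f"pics/{sys.argv[1]}.png",H)
E
python3 look.py p1
```

```text
t 5.75 pos [ 0.6045 -0.1316  0.4497] yaw 7.74619100396616 F [ 0.1453  0.131  -1.1612] w 0.6861015650869519 g 27.881269063800573
need [-0.0752  0.0092  0.3713]
```

View pics/p1.png

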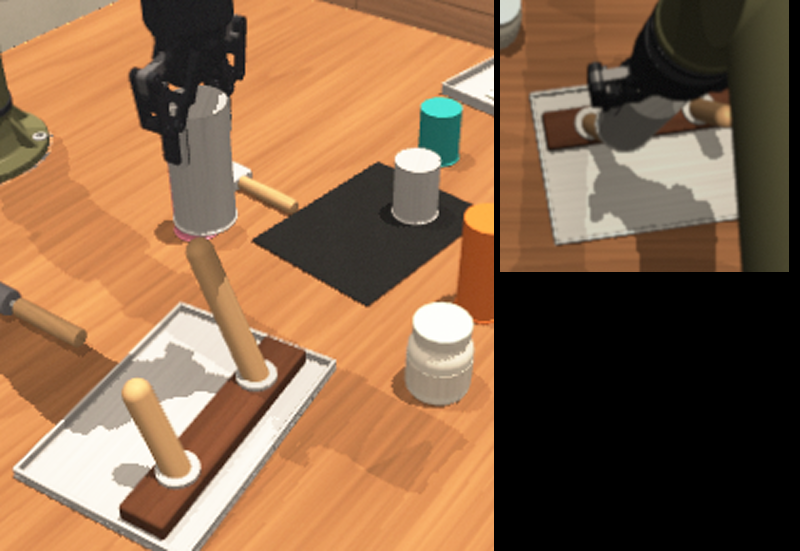

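The tall beaker hangs vertical above the long peg: its mouth is at (204,220) and the peg tip at (200,245) in the composite. I lower it 30 mm over the tip, then shift forward to start the tilt.

carry_out --increments '[[[0,0.01,0.1],0,-1],[[0,0,0.1],0,-1],[[0,0,0.09],0,-1],[[0,0,0.08],0,-1],[[0,0,0],0,-1]]'

```text
time_s: 6.35
position: [0.6039, -0.1347, 0.3912]
tool_rot: [[0.991, 0.134, -0.005], [0.134, -0.991, 0.001], [-0.004, -0.002, -1.0]]
contact_force: [0.0, 0.2, -1.3]
width: 0.683
grasp_force: 27.9
```

carry_out --increments '[[[-0.04,0,0.02],0,-1],[[-0.04,0,0.02],0,-1],[[0,0,0],0,-1]]' --squeeze 20

```text
time_s: 6.65
position: [0.5924, -0.1363, 0.3887]
tool_rot: [[0.991, 0.133, 0.001], [0.133, -0.991, -0.001], [0.001, 0.001, -1.0]]
contact_force: [1.9, 0.5, -2.9]
width: 0.684
grasp_force: 24.1
```

carry_out --increments '[[[-0.04,0,0.02],0,-1],[[-0.04,0,0.03],0,-1],[[0,0,0],0,-1]]'

```text
time_s: 6.95
position: [0.5803, -0.1379, 0.3806]
tool_rot: [[0.991, 0.133, 0.0], [0.133, -0.991, -0.0], [0.0, 0.0, -1.0]]
contact_force: [2.2, 0.7, -0.8]
width: 0.674
grasp_force: 21.6
```

Contact is gentle at about 2 N, so the beaker is pivoting. I continue to the aligned pose.

carry_out --increments '[[[-0.04,0,0.025],0,-1],[[-0.04,0,0.025],0,-1],[[-0.02,0,0.025],0,-1],[[0,0,0],0,-1]]'

```text
time_s: 7.35
position: [0.5653, -0.1401, 0.3687]
tool_rot: [[0.991, 0.133, -0.002], [0.133, -0.991, -0.0], [-0.002, -0.0, -1.0]]
contact_force: [0.9, 0.4, -0.0]
width: 0.676
grasp_force: 21.5
```

```bash
python3 go.py .5935 -.1344 .303; python3 look.py p2
```

```text
t 7.35 pos [ 0.5653 -0.1401  0.3687] yaw 7.638027651758471 F [ 0.9332  0.3856 -0.0151] w 0.6755123694281123 g 21.466237166896462
need [ 0.1923 -0.0126  0.4374]
```

View pics/p2.png

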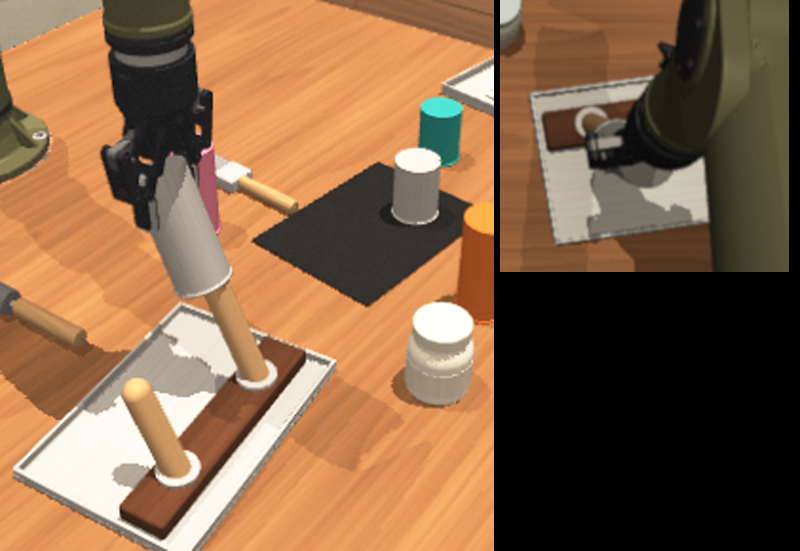

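The beaker has tilted in line with the peg; its mouth at (203,280) now encloses it. I slide it down along the peg.

carry_out --increments '[[[0.024,0,0.06],0,-1],[[0.024,0,0.06],0,-1],[[0.024,0,0.06],0,-1],[[0.024,0,0.06],0,-1],[[0,0,0],0,-1]]'

```text
time_s: 7.95
position: [0.5805, -0.1376, 0.3313]
tool_rot: [[0.991, 0.134, -0.002], [0.134, -0.991, 0.002], [-0.002, -0.002, -1.0]]
contact_force: [1.3, 1.1, -1.6]
width: 0.67
grasp_force: 22.0
```

carry_out --increments '[[[0.024,0,0.06],0,-1],[[0.024,0,0.06],0,-1],[[0.012,0,0.03],0,-1],[[0,0,0],0,-1]]'

```text
time_s: 8.35
position: [0.5892, -0.1365, 0.3099]
tool_rot: [[0.991, 0.134, -0.001], [0.134, -0.991, 0.001], [-0.001, -0.001, -1.0]]
contact_force: [-0.3, 0.5, -0.7]
width: 0.669
grasp_force: 22.0
```

carry_out --increments '[[[0.008,0,0.02],0,-1],[[0,0,0],0,-1]]'

```text
time_s: 8.55
position: [0.5903, -0.1366, 0.3078]
tool_rot: [[0.991, 0.133, -0.0], [0.133, -0.991, -0.0], [-0.0, 0.0, -1.0]]
contact_force: [-0.6, -0.1, -2.4]
width: 0.672
grasp_force: 22.1
```

carry_out --increments '[[[0.006,0,0.015],0,-1],[[0,0,0],0,-1]]'

```text
time_s: 8.75
position: [0.5912, -0.1365, 0.3056]
tool_rot: [[0.991, 0.133, -0.0], [0.133, -0.991, -0.0], [-0.0, 0.0, -1.0]]
contact_force: [-0.3, -0.2, -1.3]
width: 0.67
grasp_force: 22.1
```

carry_out --increments '[[[0.006,0,0.015],0,-1],[[0,0,0],0,-1]]'

```text
time_s: 8.95
position: [0.5921, -0.1363, 0.3032]
tool_rot: [[0.991, 0.133, -0.0], [0.133, -0.991, -0.0], [-0.0, -0.0, -1.0]]
contact_force: [0.1, -0.0, -1.5]
width: 0.672
grasp_force: 22.1
```

carry_out --increments '[[[0,0,0],0,0.45],[[0,0,0],0,0.6],[[0,0,0],0,1],[[0,0,0],0,1],[[0,0,0],0,1],[[0,0,0],0,1],[[0,0,-0.08],0,1],[[0,0,-0.15],0,1],[[0,0,-0.2],0,1],[[0,0,-0.2],0,1]]'

```text
time_s: 9.95
position: [0.5921, -0.1362, 0.3998]
tool_rot: [[0.991, 0.134, 0.0], [0.134, -0.991, -0.0], [0.0, 0.0, -1.0]]
contact_force: [0.5, 0.4, 0.1]
width: 0.998
grasp_force: 0.0
```

```bash
python3 go.py .612 .2405 .39; python3 look.py p3
```

```text
t 9.95 pos [ 0.5921 -0.1362  0.3998] yaw 7.683911116486542 F [0.4681 0.4433 0.124 ] w 0.9977943320904773 g 0.0
need [ 0.4675 -2.4708  0.0649]
```

View pics/p3.png

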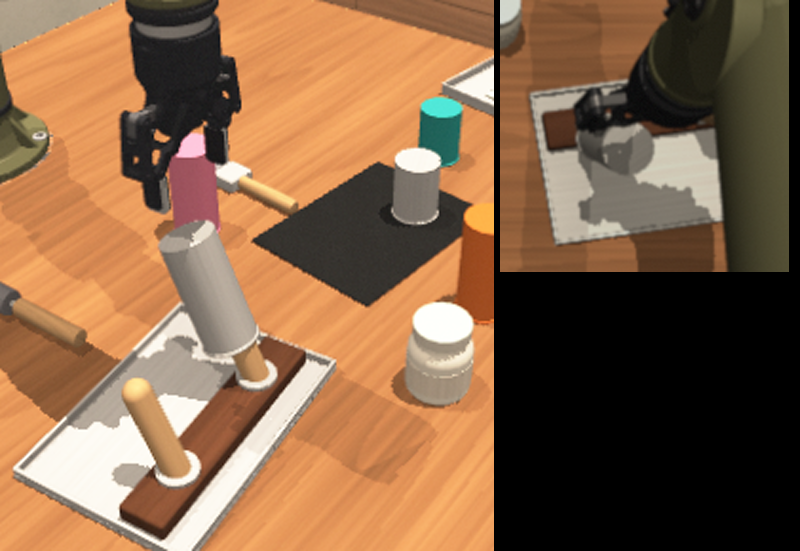

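The tall beaker hangs on the long peg, with its closed end at (187,235) and its mouth at (228,345) in the composite. Next is the short beaker.

carry_out --increments '[[[0.04,-0.2,0],0,1],[[0.04,-0.2,0],0,1],[[0.04,-0.23,0],0,1],[[0.04,-0.23,0],0,1],[[0.04,-0.23,0],0,1],[[0.04,-0.23,0],0,1],[[0.04,-0.23,0],0,1],[[0.04,-0.23,0],0,1],[[0.04,-0.23,0],0,1],[[0.04,-0.23,0],0,1],[[0.067,-0.23,0.06],0,1],[[0,0,0],0,1]]'

```text
time_s: 11.25
position: [0.6101, 0.2464, 0.388]
tool_rot: [[0.99, 0.142, -0.003], [0.142, -0.99, 0.004], [-0.002, -0.004, -1.0]]
contact_force: [-0.9, 0.4, 0.2]
width: 0.997
grasp_force: 0.0
```

```bash
python3 go.py .612 .2405 .205
```

```text
t 11.25 pos [0.6101 0.2464 0.388 ] yaw 8.16853330469616 F [-0.8987  0.4046  0.2439] w 0.997135794671553 g 0.0
need [0.0097 0.0461 1.2195]
```

carry_out --increments '[[[0,0,0],0,1],[[0,0,0],0,1]]'

```text
time_s: 11.45
position: [0.6126, 0.239, 0.3889]
tool_rot: [[0.991, 0.132, 0.0], [0.132, -0.991, -0.001], [-0.0, 0.001, -1.0]]
contact_force: [0.3, 0.3, 0.3]
width: 0.999
grasp_force: 0.0
```

```bash
python3 go.py .612 .2405 .205
python3 - <<'E'
from h import *
s=robot.state();im=robot.snapshot("wrist");cal=robot.calibration("wrist")
Tw=np.eye(4);Tw[:3,:3]=s["tool_rot"];Tw[:3,3]=s["position"]
T=np.linalg.inv(Tw@cal["hand_eye"])
p=proj(cal,[.612,.2405,.084],T)[0];print("pred",p)
m=(im.min(2)>170).astype(np.uint8);n,l,st,c=cv2.connectedComponentsWithStats(m)
for i in range(1,n):
    if st[i,4]>800: print(st[i],c[i])
E
```

```text
t 11.45 pos [0.6126 0.239  0.3889] yaw 7.5803504998158076 F [0.2765 0.3373 0.2504] w 0.999412496037454 g 0.0
need [-0.0023 -0.0121  1.2263]
pred [315.6446 227.277 ]
[ 270  186   86   83 5519] [312.0855 227.0935]
```

carry_out --increments '[[[0,-0.02,0.1],0,1],[[0,0,0.2],0,1],[[0,0,0.2],0,1],[[0,0,0.2],0,1],[[0,0,0.2],0,1],[[0,0,0.2],0,1],[[0,0,0.125],0,1],[[0,0,0],0,-1],[[0,0,0],0,-1],[[0,0,0],0,-1],[[0,0,0],0,-1],[[0,0,0],0,-1]]' --squeeze 25

```text
time_s: 12.7
position: [0.612, 0.2434, 0.2062]
tool_rot: [[0.991, 0.133, 0.002], [0.133, -0.991, 0.0], [0.002, -0.0, -1.0]]
contact_force: [0.5, 0.1, -1.9]
width: 0.682
grasp_force: 27.0
```

```bash
python3 go.py .6345 -.2701 .45
```

```text
t 12.7 pos [0.612  0.2434 0.2062] yaw 7.668065109716388 F [ 0.5333  0.0527 -1.9325] w 0.6818962167707489 g 27.043615467846394
need [-0.3057  3.4123 -1.6261]
```

carry_out --increments '[[[0,0,-0.15],0,-1],[[0,0,-0.2],0,-1],[[0,0,-0.25],0,-1],[[0,0,-0.25],0,-1],[[0,0,-0.25],0,-1],[[0,0,-0.25],0,-1],[[0,0,-0.25],0,-1],[[-0.02,0.2,-0.026],0,-1],[[-0.02,0.2,0],0,-1],[[-0.02,0.2,0],0,-1],[[-0.02,0.2,0],0,-1],[[-0.02,0.2,0],0,-1]]'

```text
time_s: 13.9
position: [0.6166, 0.0915, 0.4496]
tool_rot: [[0.991, 0.134, 0.001], [0.134, -0.991, -0.0], [0.001, 0.0, -1.0]]
contact_force: [0.1, -0.7, -0.9]
width: 0.683
grasp_force: 27.5
```

carry_out --increments '[[[-0.02,0.2,0],0,-1],[[-0.02,0.2,0],0,-1],[[-0.02,0.2,0],0,-1],[[-0.02,0.2,0],0,-1],[[-0.02,0.2,0],0,-1],[[-0.02,0.2,0],0,-1],[[-0.02,0.2,0],0,-1],[[0,0.2,0],0,-1],[[0,0.2,0],0,-1],[[0,0.2,0],0,-1],[[0,0.2,0],0,-1],[[0,0.14,0],0,-1]]'

```text
time_s: 15.1
position: [0.6426, -0.2607, 0.4493]
tool_rot: [[0.991, 0.131, 0.0], [0.131, -0.991, -0.001], [-0.0, 0.001, -1.0]]
contact_force: [0.1, -0.5, -2.0]
width: 0.685
grasp_force: 27.5
```

carry_out --increments '[[[0,0.07,0],0,-1],[[0,0,0],0,-1],[[0,0,0],0,-1]]'

```text
time_s: 15.4
position: [0.6445, -0.267, 0.4493]
tool_rot: [[0.991, 0.135, 0.0], [0.135, -0.991, 0.001], [0.0, -0.001, -1.0]]
contact_force: [-0.1, 1.0, -1.4]
width: 0.685
grasp_force: 27.5
```

```bash
python3 go.py .6345 -.2701 .338
cat > chk.py <<'E'
import sys;from h import *
# overlay expected home pose of tall beaker (axis parallel to the peg, floor on tip), tip of short peg
r=np.load("est.npy")[:3];cal=robot.calibration("scene");I=robot.snapshot("scene")[:,:,::-1].copy()
I=cv2.resize(I[130:420,170:430],None,fx=2,fy=2,interpolation=cv2.INTER_CUBIC);o=np.array([170,130])
for L,y,D,on in((.165,.07,.12,1),(.105,-.07,.075,int(sys.argv[2]))):
    b=np.array([.045,y,.024]);d=np.array([-S,0,C]);P=rackpt(r,[b,b+L*d,b+(L-D)*d,b+(L+.005)*d]);ax=P[1]-P[0]
    poly(I,proj(cal,P[:2]),(255,0,0),2,o)
    if on:
        for c in P[2:]: poly(I,proj(cal,circ(c,ax)),(0,0,255),2,o)
cv2.imwrite(f"pics/{sys.argv[1]}.png",I)
E
python3 chk.py p4 0
```

```text
t 15.4 pos [ 0.6445 -0.267   0.4493] yaw 7.758962487900238 F [-0.0541  1.0479 -1.4017] w 0.6846323552410046 g 27.53675641492009
need [-0.0694  0.0123  0.7421]
```

View pics/p4.png

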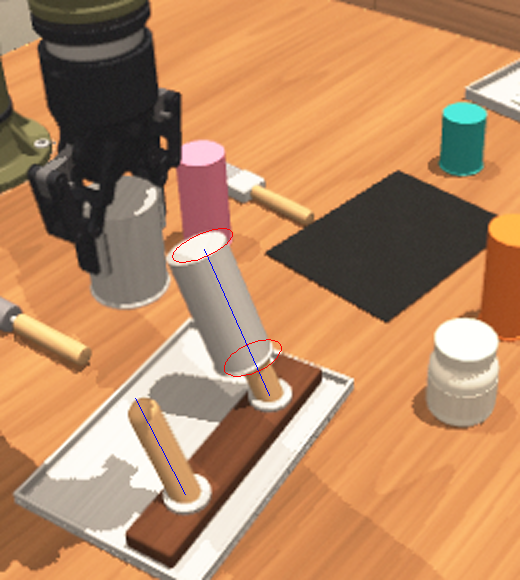

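The overlay shows the tall beaker home: closed end at (200,248) against the expected (203,246), and its mouth slightly below the expected circle. The short peg's real tip is about 4 mm off my estimate (apex at (141,400)), so I add that to the offset.

carry_out --increments '[[[0.02,0.02,0.2],0,-1],[[0,0,0.2],0,-1],[[0,0,0.2],0,-1],[[0,0,0.15],0,-1],[[0,0,0.1],0,-1],[[0,0,0],0,-1]]'

```text
time_s: 16.05
position: [0.6472, -0.2697, 0.3194]
tool_rot: [[0.991, 0.135, -0.004], [0.135, -0.991, 0.002], [-0.003, -0.002, -1.0]]
contact_force: [-0.1, -1.2, -0.6]
width: 0.682
grasp_force: 27.5
```

carry_out --increments '[[[0,0,0.1],0,-1],[[0,0,0.08],0,-1],[[0,0,0],0,-1]]'

```text
time_s: 16.35
position: [0.6471, -0.271, 0.2927]
tool_rot: [[0.991, 0.134, -0.003], [0.134, -0.991, 0.001], [-0.003, -0.001, -1.0]]
contact_force: [-0.7, -0.2, -1.5]
width: 0.683
grasp_force: 27.5
```

carry_out --increments '[[[-0.04,0,0.02],0,-1],[[-0.04,0,0.02],0,-1],[[0,0,0],0,-1]]' --squeeze 20

```text
time_s: 16.65
position: [0.6359, -0.2727, 0.2895]
tool_rot: [[0.991, 0.133, 0.003], [0.133, -0.991, -0.0], [0.003, 0.001, -1.0]]
contact_force: [2.9, 1.6, -1.7]
width: 0.686
grasp_force: 27.5
```

carry_out --increments '[[[-0.03,0,0.03],0,-1],[[-0.03,0,0.03],0,-1],[[0,0,0],0,-1]]'

```text
time_s: 16.95
position: [0.6273, -0.2737, 0.2806]
tool_rot: [[0.991, 0.134, 0.003], [0.134, -0.991, -0.001], [0.003, 0.001, -1.0]]
contact_force: [4.3, 1.6, 3.0]
width: 0.685
grasp_force: 27.2
```

carry_out --increments '[[[-0.02,0,0.03],0,-1],[[0,0,0.02],0,-1],[[0,0,0],0,-1]]'

```text
time_s: 17.25
position: [0.6244, -0.2742, 0.2723]
tool_rot: [[0.991, 0.134, 0.001], [0.134, -0.991, -0.0], [0.001, 0.0, -1.0]]
contact_force: [4.6, 1.4, 2.9]
width: 0.682
grasp_force: 27.0
```

```bash
python3 go.py .6375 -.2720 .2478; python3 chk.py p5 1
```

```text
t 17.25 pos [ 0.6244 -0.2742  0.2723] yaw 7.682189942859796 F [4.5599 1.3772 2.9456] w 0.6824132955567584 g 26.9624362885952
need [ 0.0886 -0.0028  0.1632]
```

View pics/p5.png

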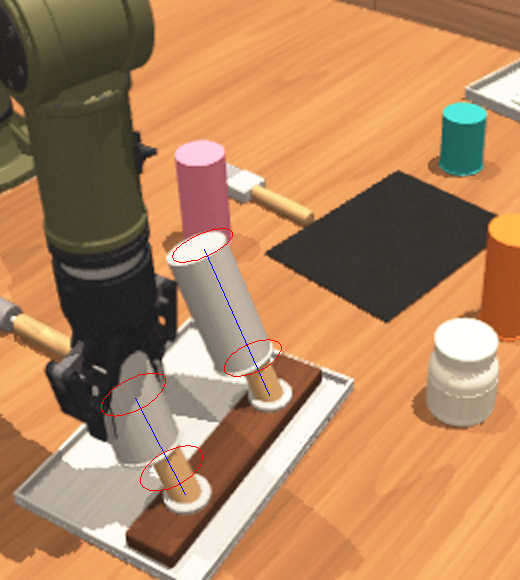

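The short beaker encloses the short peg and is tilting, with its mouth near (150,450), about 25 mm short of home. I slide it down along the peg, watching the force.

carry_out --increments '[[[0.016,0,0.04],0,-1],[[0.016,0,0.04],0,-1],[[0,0,0],0,-1]]'

```text
time_s: 17.6
position: [0.6294, -0.2734, 0.2585]
tool_rot: [[0.991, 0.134, 0.001], [0.134, -0.991, 0.0], [0.001, -0.0, -1.0]]
contact_force: [7.7, 0.8, -2.8]
width: 0.684
grasp_force: 26.6
```

carry_out --increments '[[[0.016,0,0.04],0,-1],[[0.008,0,0.02],0,-1],[[0,0,0],0,-1]]'

```text
time_s: 17.9
position: [0.6325, -0.2731, 0.2498]
tool_rot: [[0.991, 0.134, 0.0], [0.134, -0.991, 0.0], [0.0, -0.0, -1.0]]
contact_force: [5.7, 1.0, -0.4]
width: 0.681
grasp_force: 26.5
```

carry_out --increments '[[[0.008,0,0.02],0,-1],[[0,0,0],0,-1]]'

```text
time_s: 18.1
position: [0.6336, -0.2729, 0.2472]
tool_rot: [[0.991, 0.134, -0.0], [0.134, -0.991, 0.0], [-0.0, -0.0, -1.0]]
contact_force: [6.6, 0.9, -0.6]
width: 0.686
grasp_force: 26.6
```

carry_out --increments '[[[0.03,0,0.01],0,-1],[[0,0,0],0,-1]]'

```text
time_s: 18.3
position: [0.636, -0.273, 0.2463]
tool_rot: [[0.991, 0.133, -0.008], [0.133, -0.991, -0.0], [-0.008, -0.001, -1.0]]
contact_force: [-5.9, 2.1, 10.1]
width: 0.688
grasp_force: 27.2
```

carry_out --increments '[[[0,0,0],0,0.45],[[0,0,0],0,0.6],[[0,0,0],0,1],[[0,0,0],0,1],[[0,0,0],0,1],[[0,0,0],0,1],[[0,0,-0.08],0,1],[[0,0,-0.15],0,1],[[0,0,-0.25],0,1],[[0,0,-0.25],0,1],[[0,0,-0.25],0,1],[[0,0,-0.25],0,1]]'

```text
time_s: 19.5
position: [0.6377, -0.2721, 0.434]
tool_rot: [[0.991, 0.134, 0.001], [0.134, -0.991, -0.001], [0.001, 0.001, -1.0]]
contact_force: [0.9, 0.1, 0.9]
width: 1.0
grasp_force: 0.0
```

carry_out --increments '[[[-0.1,0.2,0],0,1],[[-0.1,0.2,0],0,1],[[-0.1,0.2,0],0,1],[[-0.1,0.2,0],0,1],[[-0.1,0.2,0],0,1],[[-0.1,0.2,0],0,1],[[-0.1,0.2,0],0,1],[[-0.1,0.2,0],0,1],[[-0.1,0.2,0],0,1],[[0,0,0],0,1]]'

```text
time_s: 20.5
position: [0.5359, -0.5641, 0.4311]
tool_rot: [[0.992, 0.125, -0.003], [0.125, -0.992, -0.004], [-0.003, 0.003, -1.0]]
contact_force: [0.0, -0.1, -0.2]
width: 0.998
grasp_force: 0.0
```

```bash
cat > ver.py <<'E'
from h import *
# fit beaker: axis depth s, lean, offset by silhouette difference against the empty-rack picture (scene), IoU score
r=np.load("est.npy")[:3]
from scipy.optimize import differential_evolution as DE
data=[]
for n in("scene","top"):
    im=robot.snapshot(n)[:,:,::-1].copy();cv2.imwrite(f"pics/{n}_end.png",im)
    hsv=cv2.cvtColor(im,cv2.COLOR_BGR2HSV);data.append((n,robot.calibration(n),cv2.imread(f"pics/{n}0.png"),im))
for nm,L,y,D in(("tall",.165,.07,.12),("short",.105,-.07,.075)):
    b=np.array([.045,y,.024])
    def pts(v):
        dx,th,s,dy=v;t=np.radians(th);ax=np.array([-np.sin(t),0,np.cos(t)])
        tip=b+L*np.array([-S,0,C])
        m=tip+np.array([dx,dy,0])-s*ax; c=m+(D+.005)*ax
        return rackpt(r,np.r_[circ(m,ax),circ(c,ax)])
    n,cal,a,im=data[0]
    diff=(np.abs(a.astype(int)-im).sum(2)>60)
    hs=cv2.cvtColor(im,cv2.COLOR_BGR2HSV);grey=(hs[...,1]<45)&diff
    roi=np.zeros(grey.shape,np.uint8);q=np.int32(proj(cal,pts((0,22,D,0))));cv2.fillConvexPoly(roi,cv2.convexHull(q),1)
    roi=cv2.dilate(roi,np.ones((25,25)));M=grey&(roi>0)
    def cost(v):
        k=np.zeros(grey.shape,np.uint8);cv2.fillConvexPoly(k,cv2.convexHull(np.int32(np.round(proj(cal,pts(v))))),1);k=k>0
        return -(k&M).sum()/((k|M).sum()+1)
    o=DE(cost,[(-.02,.02),(8,32),(D-.04,D+.01),(-.012,.012)],seed=1,maxiter=60)
    print(nm,"dx,lean,depth,dy",o.x,"IoU",-o.fun,M.sum())
E
python3 go.py; python3 ver.py
```

```text
t 20.5 pos [ 0.5359 -0.5641  0.4311] yaw 7.16580506753101 F [ 0.0029 -0.0833 -0.2163] w 0.9975490671145667 g 0.0
tall dx,lean,depth,dy [-0.0158 20.5317  0.1293  0.004 ] IoU 0.8385291766586731 2308
short dx,lean,depth,dy [-0.0049 13.1279  0.0814  0.0039] IoU 0.6476897689768977 2062
```

```bash
cat > ver2.py <<'E'
from h import *
from scipy.optimize import differential_evolution as DE
r=np.load("est.npy")[:3]
for nm,L,y,D in(("tall",.165,.07,.12),("short",.105,-.07,.075)):
    b=np.array([.045,y,.024]);tip=b+L*np.array([-S,0,C])
    def pts(v):
        dx,th,s,dy=v;t=np.radians(th);ax=np.array([-np.sin(t),0,np.cos(t)]);m=tip+[dx,dy,0]-s*ax
        return rackpt(r,np.r_[circ(m,ax),circ(m+(D+.005)*ax,ax)])
    V=[]
    for n in("scene","top"):
        cal=robot.calibration(n);im=cv2.imread(f"pics/{n}_end.png");h,s,v=cv2.split(cv2.cvtColor(im,cv2.COLOR_BGR2HSV))
        hull=lambda p,cal=cal,sh=h.shape:cv2.fillConvexPoly(np.zeros(sh,np.uint8),cv2.convexHull(np.int32(np.round(proj(cal,p)*16))),1,cv2.LINE_8,4)
        k=hull(pts((0,22,D,0)));gc=np.full(h.shape,cv2.GC_BGD,np.uint8)
        gc[cv2.dilate(k,np.ones((31,31)))>0]=cv2.GC_PR_BGD;gc[k>0]=cv2.GC_PR_FGD;gc[cv2.erode(k,np.ones((15,15)))>0]=cv2.GC_FGD
        cv2.grabCut(im,gc,None,np.zeros((1,65)),np.zeros((1,65)),6,cv2.GC_INIT_WITH_MASK)
        M=(gc==1)|(gc==3);V.append((hull,M))
        x0,y0,w,hh=cv2.boundingRect(M.astype(np.uint8));print(nm,n,"mask bbox",(x0,y0,w,hh),"expected",cv2.boundingRect(k))
    def cost(v):
        c=0
        for hull,M in V:
            k=hull(pts(v))>0;c-=(k&M).sum()/((k|M).sum()+1)
        return c
    o=DE(cost,[(-.02,.02),(8,32),(D-.045,D+.012),(-.012,.012)],seed=1,maxiter=60)
    print("  dx,lean,depth,dy",o.x,"IoU sum",-o.fun)
E
python3 ver2.py
```

```text
tall scene mask bbox (253, 246, 63, 88) expected (256, 244, 56, 75)
tall top mask bbox (368, 198, 77, 66) expected (383, 210, 47, 39)
  dx,lean,depth,dy [-0.0076 21.8095  0.1238 -0.0052] IoU sum 1.2164720066475279
short scene mask bbox (206, 302, 78, 89) expected (221, 317, 51, 59)
short top mask bbox (432, 188, 62, 62) expected (447, 201, 44, 34)
  dx,lean,depth,dy [-0.0038 21.9446  0.0741 -0.0016] IoU sum 1.2094308729151786
```

Run:
```python
from h import *
r=np.load("est.npy")[:3];cal=robot.calibration("scene")
robot_im=robot.snapshot("scene")[:,:,::-1].copy()
print("moved since last:",np.abs(robot_im.astype(int)-cv2.imread("pics/scene_end.png")).sum(2)[230:400,190:330].max())
s=cv2.cvtColor(robot_im,cv2.COLOR_BGR2HSV)
for L,y,dxs in((.165,.07,0),(.105,-.07,0.004)):
    t=np.arange(0,L+.03,.005)[:,None];P=rackpt(r,np.array([.045+dxs*0,y,.024])+t*np.array([-S,0,C]))
    p=np.int32(np.round(proj(cal,P)))
    for o in(0,3): print(L,"off",o,[(int(1000*a),int(s[v,u+o,1]),int(s[v,u+o,2])) for a,(u,v) in zip(t[:,0]+1e-6,p)])
```

```text
moved since last: 62
0.165 off 0 [(0, 132, 184), (5, 133, 182), (10, 131, 181), (15, 133, 184), (20, 132, 184), (25, 132, 181), (30, 130, 141), (35, 30, 228), (40, 38, 170), (45, 36, 169), (50, 38, 169), (55, 38, 168), (60, 37, 172), (65, 37, 172), (70, 38, 173), (75, 37, 172), (80, 38, 170), (85, 38, 170), (90, 38, 169), (95, 36, 168), (100, 35, 166), (105, 37, 167), (110, 36, 169), (115, 38, 168), (120, 37, 166), (125, 38, 168), (130, 37, 166), (135, 37, 165), (140, 35, 167), (145, 37, 167), (150, 40, 167), (155, 35, 166), (160, 22, 243), (165, 22, 244), (170, 21, 246), (175, 23, 246), (180, 22, 244), (185, 122, 146), (190, 121, 147)]
0.165 off 3 [(0, 132, 190), (5, 133, 190), (10, 133, 190), (15, 133, 190), (20, 132, 191), (25, 133, 192), (30, 134, 188), (35, 129, 134), (40, 21, 229), (45, 38, 175), (50, 37, 173), (55, 36, 175), (60, 38, 176), (65, 37, 174), (70, 38, 174), (75, 36, 175), (80, 38, 173), (85, 38, 174), (90, 37, 172), (95, 37, 171), (100, 35, 174), (105, 38, 174), (110, 35, 173), (115, 35, 174), (120, 39, 172), (125, 35, 173), (130, 38, 175), (135, 38, 175), (140, 37
[... 324 characters left out ...]
38, 153), (50, 37, 153), (55, 37, 153), (60, 39, 151), (65, 40, 154), (70, 38, 155), (75, 38, 156), (80, 35, 154), (85, 35, 155), (90, 38, 156), (95, 21, 246), (100, 19, 248), (105, 22, 246), (110, 22, 245), (115, 20, 247), (120, 20, 247), (125, 24, 246), (130, 156, 229)]
0.105 off 3 [(0, 133, 190), (5, 133, 190), (10, 134, 189), (15, 132, 151), (20, 34, 219), (25, 37, 160), (30, 37, 159), (35, 35, 159), (40, 37, 157), (45, 39, 158), (50, 39, 156), (55, 38, 155), (60, 37, 157), (65, 37, 157), (70, 38, 153), (75, 36, 155), (80, 38, 156), (85, 39, 158), (90, 37, 159), (95, 23, 240), (100, 21, 247), (105, 19, 248), (110, 22, 245), (115, 22, 246), (120, 21, 246), (125, 20, 247), (130, 130, 230)]
```

Along both pegs' axes the closed ends are centred where a fully home beaker should be: about 171 mm on the long peg (170 expected) and 110 mm on the short peg (110 expected). The beakers are at rest and the gripper is clear.

```bash
python3 -c "
from plant import robot
print(robot.hand_in())"
```

```text
the job is handed in; nothing more can be done
None
```

Both beakers hang mouth-down on their pegs, tall on long and short on short; in the camera image both measured fully home and at rest. I touched nothing else and handed in at about 20.6 s, and the hand-in returned no verdict.

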